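Prop the sprung locker hatch and fetch a levelling foot

TASK

Push the sprung sliding hatch of the blue locker wide open and prop it with the yellow wedge, laid lengthwise on the ledge between the stop ridge and the hatch's red tab, so that it stays open on its own. Then take the steel levelling foot out of the locker and stand it upright in the green tray without dropping it; leave the hatch propped.

Things in the scene. Friction and masses are not known exactly. Their poses are not given: they have to be found in the camera images.
- locker: Blue steel locker, fixed to the bench. Origin on the bench under its middle; +x the way its hatch opens, +y left, z up. In mm: spans x -160 to 170, y -102 to 130, flat top at z 100. Open well: x -135 to 0, y -94 to 70, floor z 6. Flat ledge on the top's left side: y 70 to 130, z 100, all along x; a yellow stop ridge crosses its near end (x -160 to -145, top z 114).
- hatch (a joint): Sliding hatch, opening in m along the locker's +x: 0 shut, 0.165 end stop. A spring shuts it (3 N shut, 6 N open). Held by the wedge it rests near 0.135. Aluminium plate over the well, z 101 to 106 mm; red upright push tab at its edge over the ledge: y 69 to 131, z 101 to 146, 10 mm thick. Plate edge and the tab's near face lie at x = -140 mm + opening, in the locker's frame.
- wedge: Yellow plastic door wedge, loose, about 160 g, lying flat on the bench: 140 mm long (its x), 36 mm wide (its y, parallel sides), 18 mm thick at its -x end, 32 mm at its +x end, 25 mm in the middle; both ends are upright faces. Origin at the centre of its underside. Either end may face the tab.
- foot: Steel levelling foot, loose, about 180 g, upright in the well: black rubber disc 50 mm across and 14 high, boss 24 mm across up to 30, plain stem 16 mm across up to 92 mm. Origin at the centre of its underside, z up the stem. An unwanted orange tin (40 mm across, 70 high) stands about 55 mm nearer or farther along the locker's x.
- tray: Green open parts tray, fixed: 140 x 140 mm outside, walls 5 mm thick and 30 mm high, inner floor 5 mm above the bench. Origin at the centre of its underside.
Things that resemble listed ones, but are neither listed nor needed, are in the scene too. Of the things that look like the tray, the largest one is meant.

How it is judged:
By the outcome, as a careful person would: the job done as asked, in the order asked, and still so for the second after the job is handed in, with the robot touching nothing.
It also fails if it takes over 69 s, if anything falls off the work surface, if the arm or the gripper's body presses on something with over 40 N, if the wrist force passes 120 N, or if a joint passes its speed limit or range.

ROBOT

A 6-joint arm with a two-finger parallel gripper is mounted at the origin on the work surface. World frame = base frame: x ahead of the robot, y to its left, z up, the work surface at z = 0. Lengths are in m, angles in rad, forces in N, time in s.
With the tool pointing down it reaches from about 0.325 to 0.85 m from the base axis. Payload 15.5 kg.
Tool frame: the origin (TCP) lies midway between the tips of the shut fingers; the grasp point (between the pads) lies 19 mm behind it; z points along the fingers, y is the direction in which the jaws open and shut (so a half turn about z gives the same grasp; the last joint's range is limited). The gripper opens to 91 mm and grips with 3 to 60 N. Pads are 32 mm wide; open, the fingers measure 118 mm over their backs; the gripper's body (76 mm by 178 mm) begins 60 mm behind the grasp point.
Start: joints at [-1.415, 0.494, 1.345, -0, 1.302, -0.096], TCP at [0.156, -0.605, 0.214] pointing down, gripper open.
Joint ranges: [-2.91, 2.91], [-0.82, 2.16], [0.22, 2.67], [-1.22, 4.37], [0.12, 2.79], [-3.08, 3.08]. Speed limits (rad/s): [1.89, 1.89, 2.57, 3.01, 3.01, 3.01].

INTERFACE

Orientations are given as a unit quaternion [w, x, y, z].
In Python, from rig import ctrl gives the robot as it stands.
- The arm moves only by the shell command python3 -m handwheel 'ROWS' [OPENING] [FORCE]. ROWS is a JSON object of lists of equal length, an entry for each row: "dp": the shift along the world's x, y, z in units of 0.04 m (1.0 is 0.04 m), a list of three; "delta_rot": the turn, a rotation vector about the world's x, y, z in units of 30 degrees (1.0 is 30 degrees), a list of three. A call has 1 to 20 rows; each row shifts and turns the pose as measured when the row begins; what a row does not reach is not made up. A row lasts 1/8 s, in which the tool goes at most 62.5 mm and 10.7 degrees, less where a joint would pass 70% of its speed; a pose out of reach is approached as far as the arm can. A call with a number of a shift or a turn outside -1 to 1 is refused whole. A call with a gripper value outside its range is refused whole. OPENING is the closure, from 0 (fully open) to 1 (shut), set as the call begins (- or left out, the last holds). The fingers move at their own pace and stop on an object; FORCE is the grip in N (left out, the last holds). Time passes only in rows, so rows that do not move let the fingers close. It gives the time, the measured TCP pose, the force and the opening at its end, in the units of the state.
- ctrl.get_obs(): the state, without advancing time (a new reading comes with each control period).
- ctrl.read_camera(name): name is "scene" or "top" or "wrist"; returns the picture (400x640x3 uint8, blue, green, red); there is no depth.
- ctrl.get_calibration(name): a dict with "K" (3x3 intrinsics, pixels), "pose" (4x4, takes a point from camera to world coordinates). Camera axes: x right, y down, z forward; pixel columns grow to the right and rows downward; lengths in m; the calibration is good to about 2 mm. A picture is of the moment at which its call begins: read the wrist's pose just before it. get_calibration takes no time and is no camera call; for the wrist camera it gives the pose at the moment of the call.
- ctrl.close_job(): hands the job in, once; it reports no verdict.
The state is a dict: "clock": time; "qpos": joint angles; "joint_vel": joint speeds; "tau": joint torques, N m; "ee_pos": TCP position; "tcp_rot": TCP orientation; "contact_force": force on the tool from outside, world axes, zero at the start; "wrist_torque": the same for the moment, N m; "opening": opening from 0.0 (shut) to 1.0 (fully open).
Only numpy, scipy, OpenCV 4.12 (cv2) and the standard library are available. Lean on these libraries where they do the work, as an engineer would, in place of code of your own. Each camera call takes 0.05 s, during which the arm holds its last target.

## Working session

There is one attempt and no reset: what is moved stays moved. The work goes in short steps, Python scripts to look and compute and a shell command to move; the robot and the scene stay as the last step left them, time stands still between calls to the robot, and variables do not carry over. Pictures are saved under pics/ and viewed, and the job is handed in when it is done.

```bash
ls; mkdir -p pics
python3 - <<'E'
from rig import ctrl
import cv2,numpy as np
np.set_printoptions(precision=4,suppress=True)
o=ctrl.get_obs();print(o)
for n in ["scene","top","wrist"]:
    c=ctrl.get_calibration(n);print(n,np.array(c["K"]),np.array(c["pose"]))
    cv2.imwrite(f"pics/{n}0.png",ctrl.read_camera(n))
E
```

```text
pics
{'clock': 0.0, 'qpos': array([-1.4145,  0.4942,  1.3461,  0.    ,  1.3025, -0.0955]), 'joint_vel': array([-0.0022, -0.0019, -0.0013, -0.0004, -0.0004, -0.001 ]), 'tau': array([  0.0044, -87.8822, -38.1855,   0.0709,   0.0533,  -0.0001]), 'ee_pos': array([ 0.1557, -0.6049,  0.2133]), 'tcp_rot': array([-0.0006,  0.9921,  0.1256, -0.    ]), 'contact_force': array([-0.8609, -0.8958, -0.3129]), 'wrist_torque': array([0.0655, 0.0356, 0.0342]), 'opening': 1.0001552163761533}
scene [[455.7636   0.     320.1663]
 [  0.     455.7636 197.953 ]
 [  0.       0.       1.    ]] [[ 0.7675  0.5244 -0.3688  0.919 ]
 [ 0.641  -0.6352  0.4308 -0.4173]
 [-0.0084 -0.5671 -0.8236  1.1059]
 [ 0.      0.      0.      1.    ]]
top [[466.649    0.     311.127 ]
 [  0.     466.649  189.3812]
 [  0.       0.       1.    ]] [[ 0.0169 -0.9907  0.1348  0.3445]
 [-0.9998 -0.0159  0.008   0.0932]
 [-0.0057 -0.135  -0.9908  1.2377]
 [ 0.      0.      0.      1.    ]]
wrist [[290.0597   0.     324.5928]
 [  0.     290.0597 200.1972]
 [  0.       0.       1.    ]] [[ 0.2493 -0.9344 -0.2543  0.2284]
 [-0.9684 -0.2409 -0.064  -0.5869]
 [-0.0015  0.2623 -0.965   0.3843]
 [ 0.      0.      0.      1.    ]]
```

View pics/scene0.png

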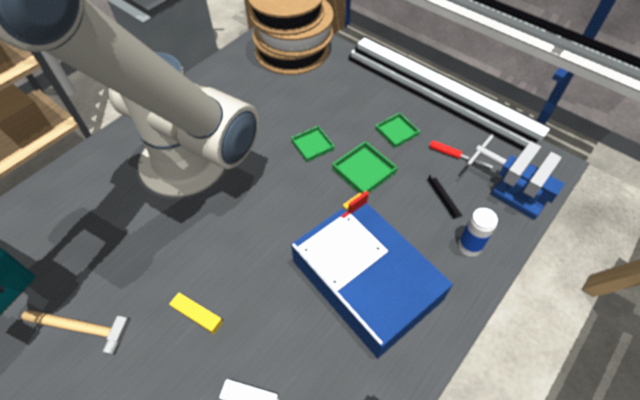

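View pics/top0.png

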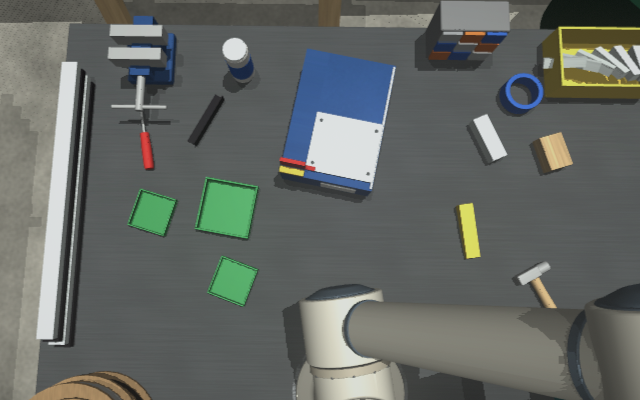

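View pics/wrist0.png

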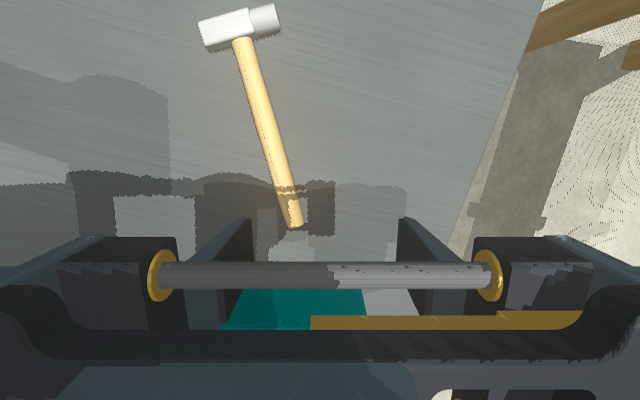

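```bash
cat > h.py <<'E'
import cv2,numpy as np
from rig import ctrl
np.set_printoptions(precision=4,suppress=True)
def cal(n):
    c=ctrl.get_calibration(n);return np.array(c["K"]),np.array(c["pose"])
def ray(n,uv,c=None):
    K,T=c or cal(n);d=T[:3,:3]@np.linalg.inv(K)@np.array([uv[0],uv[1],1.]);return T[:3,3],d/np.linalg.norm(d)
def onz(n,uv,z,c=None):
    o,d=ray(n,uv,c);return o+d*(z-o[2])/d[2]
def tri(obs):
    A=np.zeros((3,3));b=np.zeros(3);L=[]
    for ob in obs:
        o,d=ray(*ob);M=np.eye(3)-np.outer(d,d);A+=M;b+=M@o;L.append((o,M))
    p=np.linalg.solve(A,b);return p,[np.linalg.norm(M@(p-o)) for o,M in L]
def proj(n,p,c=None):
    K,T=c or cal(n);q=np.linalg.inv(T)@np.append(p,1);q=K@q[:3];return q[:2]/q[2]
def crop(im,x0,y0,x1,y1,s,f):
    cv2.imwrite(f,cv2.resize(im[y0:y1,x0:x1],None,fx=s,fy=s,interpolation=cv2.INTER_CUBIC))
E
python3 - <<'E'
from h import *
t=cv2.imread("pics/top0.png");s=cv2.imread("pics/scene0.png")
crop(t,260,40,410,200,3.7,"pics/c_top_lock.png")
crop(s,280,180,460,360,3.3,"pics/c_sc_lock.png")
# masks
for n,im in(("top",t),("scene",s)):
    hsv=cv2.cvtColor(im,cv2.COLOR_BGR2HSV)
    for nm,lo,hi in(("yellow",(22,120,90),(34,255,255)),("green",(50,100,60),(75,255,255)),("red",(0,170,90),(6,255,255)),("blue",(105,120,50),(125,255,255))):
        m=cv2.inRange(hsv,lo,hi)
        for c in cv2.findContours(m,cv2.RETR_EXTERNAL,cv2.CHAIN_APPROX_NONE)[0]:
            a=cv2.contourArea(c)
            if a>25: print(n,nm,a,cv2.minAreaRect(c),cv2.boxPoints(cv2.minAreaRect(c)).round(1).tolist())
E
```

```text
top yellow 715.5 ((468.9899597167969, 230.4300079345703), (54.30580139160156, 14.283556938171387), 81.8698959350586) [[458.1000061035156, 204.60000610351562], [472.20001220703125, 202.5], [479.8999938964844, 256.29998779296875], [465.79998779296875, 258.29998779296875]]
top yellow 126.5 ((290.98077392578125, 170.59616088867188), (24.514514923095703, 6.275715351104736), 11.309932708740234) [[278.29998779296875, 171.3000030517578], [279.6000061035156, 165.10000610351562], [303.6000061035156, 169.89999389648438], [302.3999938964844, 176.10000610351562]]
top yellow 35.0 ((626.5, 47.0), (6.0, 11.0), 90.0) [[621.0, 44.0], [632.0, 44.0], [632.0, 50.0], [621.0, 50.0]]
top yellow 1459.5 ((598.4999389648438, 55.999996185302734), (80.99998474121094, 59.99999237060547), -0.0) [[558.0, 86.0], [558.0, 26.0], [639.0, 26.0], [639.0, 86.0]]
top green 1512.0 ((232.0576629638672, 280.4946594238281), (39.4030876159668, 40.33509063720703), 21.250505447387695) [[206.39999389648438, 292.20001220703125], [221.0, 254.60000610351562], [257.70001220703125, 268.79998779296875], [243.10000610351562, 306.39999389
[... 5195 characters left out ...]
.0, 183.1999969482422], [541.0999755859375, 223.0]]
scene blue 505.5 ((552.2000122070312, 95.59999084472656), (15.205260276794434, 56.34891128540039), 26.56505012512207) [[532.7999877929688, 117.4000015258789], [558.0, 67.0], [571.5999755859375, 73.80000305175781], [546.4000244140625, 124.19999694824219]]
scene blue 402.0 ((598.379638671875, 16.866750717163086), (11.052362442016602, 44.73936080932617), 29.47588539123535) [[582.5999755859375, 33.599998474121094], [604.5999755859375, -5.300000190734863], [614.2000122070312, 0.10000000149011612], [592.2000122070312, 39.099998474121094]]
scene blue 47.5 ((347.5, 12.0), (24.0, 3.0), 90.0) [[346.0, 0.0], [349.0, 0.0], [349.0, 24.0], [346.0, 24.0]]
```

```bash
ls -la pics
```

```text
total 1480
drwxr-xr-x 2 agent agent   4096 Dec  7 14:59 .
drwxr-xr-x 3 agent agent   4096 Dec  7 14:59 ..
-rw-r--r-- 1 agent agent 312615 Dec  7 14:59 c_sc_lock.png
-rw-r--r-- 1 agent agent 194921 Dec  7 14:59 c_top_lock.png
-rw-r--r-- 1 agent agent 387449 Dec  7 14:59 scene0.png
-rw-r--r-- 1 agent agent 279218 Dec  7 14:59 top0.png
-rw-r--r-- 1 agent agent 322616 Dec  7 14:59 wrist0.png
```

View pics/c_top_lock.png

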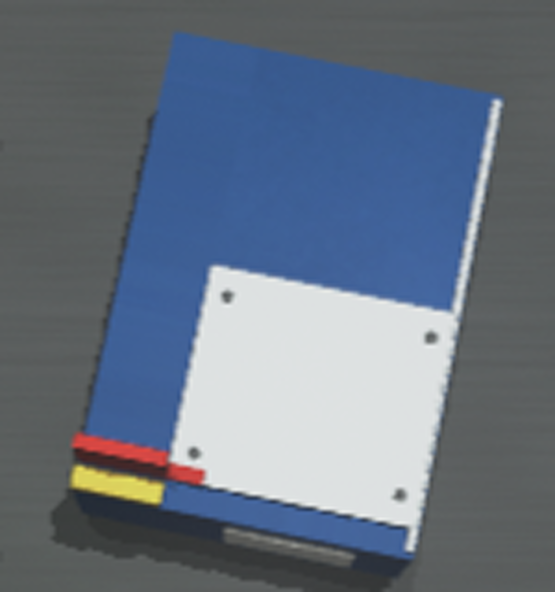

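View pics/c_sc_lock.png

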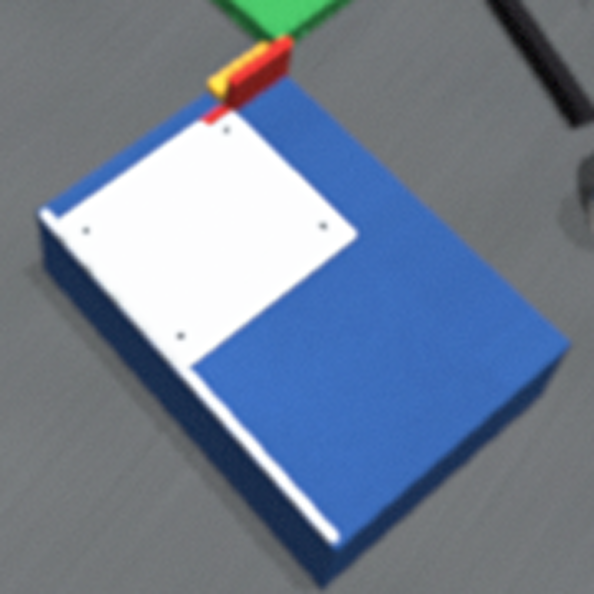

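Run:
```python
from h import *
FL,e=tri([("top",(307.8,48.9)),("scene",(452.1,284.2))]);print("FL",FL,e)
FR,e=tri([("top",(395.4,67)),("scene",(383,345.2))]);print("FR",FR,e)
NR,e=tri([("top",(371,188.5)),("scene",(293.6,243.8))]);print("NR",NR,e)
# plate corner far-left, far right
T=lambda x,y:(260+x/3.7,40+y/3.7); S=lambda x,y:(280+x/3.3,180+y/3.3)
for nm,a,b in(("plateFL",(211,265),(357,233)),("plateFR",(456,314),(190,367)),("tabTopFarLeft",(75,435),(292,38))):
    p,e=tri([("top",T(*a)),("scene",S(*b))]);print(nm,p,e)
# tray corners on z=.03
im=cv2.imread("pics/top0.png");
for n,box in(("top",[[194.3,228.5],[204.9,175.4],[258.4,186.1],[247.8,239.2]]),("scene",[[329.8,166.4],[360.6,133.1],[398.5,168.2],[367.8,201.5]])):
    P=np.array([onz(n,b,.03) for b in box]);print("tray",n,P[:,:2].tolist(),P.mean(0),np.linalg.norm(P[0]-P[1]),np.linalg.norm(P[2]-P[1]))
print("tray tri",tri([("top",(226.3,207.3)),("scene",(364.2,167.3))]))
for n,box in(("top",[[458.1,204.6],[472.2,202.5],[479.9,256.3],[465.8,258.3]]),("scene",[[168.4,304.5],[178,289.8],[223.5,319.6],[214,334.2]])):
    P=np.array([onz(n,b,.025) for b in box]);print("wedge",n,P[:,:2].tolist(),P.mean(0),np.linalg.norm(P[0]-P[1]),np.linalg.norm(P[2]-P[1]))
print("wedge tri",tri([("top",(469,230.4)),("scene",(196,312))]))
t=cv2.imread("pics/top0.png");s=cv2.imread("pics/scene0.png")
crop(t,440,190,500,270,6,"pics/c_top_w.png")
crop(s,150,270,240,350,6,"pics/c_sc_w.png")
a=cv2.resize(t[160:320,110:275],None,fx=3,fy=3);crop(s,270,90,430,220,4,"pics/c_sc_tray.png")
cv2.imwrite("pics/c_top_tray.png",a)
```

```text
FL [0.8665 0.1183 0.0954] [np.float64(0.0018335022572333762), np.float64(0.0018335022572333014)]
FR [ 0.8226 -0.1054  0.0949] [np.float64(0.0038915811298087777), np.float64(0.0038915811298086737)]
NR [ 0.5054 -0.0429  0.1009] [np.float64(0.0025112956158849617), np.float64(0.0025112956158848767)]
plateFL [0.6988 0.0925 0.1003] [np.float64(0.002383002020404748), np.float64(0.0023830020204048783)]
plateFR [ 0.668  -0.0725  0.1007] [np.float64(0.0041177761665350445), np.float64(0.0041177761665351)]
tabTopFarLeft [0.5704 0.1786 0.1444] [np.float64(0.0023533026321851205), np.float64(0.002353302632184944)]
tray top [[0.40188528161818227, 0.40327404100860187], [0.5413990745756626, 0.3824527211978996], [0.5152772568059039, 0.24096324392258145], [0.376680521908097, 0.2638515727907604]] [0.4588 0.3226 0.03  ] 0.1410589443603001 0.14388058084133262
tray scene [[0.3857642834615004, 0.2523646371227945], [0.3760681145800663, 0.4189791141915446], [0.5489024453274134, 0.37788025653592267], [0.5497777226344485, 0.22239104288372863]] [0.4651 0.3179 0.03  ] 0.1668963740165446 0.17765365739404423
tray tri (array([0.4602, 0.3263, 0.0132]), [np.float64(0.0005678488860547987), np.float64(0.0005678488860547304)])
wedge top [[0.47564200748434965, -0.28079160256265934], [0.4817440976879158, -0.31762923088290634], [0.3431140108309014, -0.33324144463384564], [0.3374197059063339, -0.2969735881676258]] [ 0.4095 -0.3072  0.025 ] 0.037339608529189515 0.13950642350869866
wedge scene [[0.3501754376976993, -0.3392451620997682], [0.33829581336549763, -0.29845269165168653], [0.4840929945610301, -0.27813939888610395], [0.4928596777470962, -0.317425349726932]] [ 0.4164 -0.3083  0.025 ] 0.04248707002761962 0.1472054615411507
wedge tri (array([ 0.411 , -0.3089,  0.0141]), [np.float64(0.0023840998924876847), np.float64(0.002384099892487713)])
```

Run:
```python
import cv2,numpy as np
a=cv2.imread("pics/c_top_w.png");b=cv2.imread("pics/c_sc_w.png")
c=np.zeros((480,900,3),np.uint8);c[:a.shape[0],:a.shape[1]]=a;c[:b.shape[0],360:360+b.shape[1]]=b
c=c[:, :900];cv2.imwrite("pics/c_w.png",c[:, :800] if False else cv2.resize(c,(800,427)))
```

```text
(no output)
```

View pics/c_w.png

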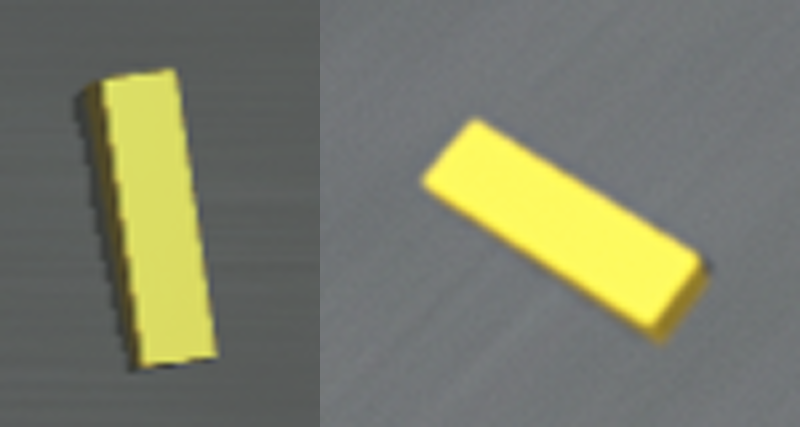

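View pics/c_top_tray.png

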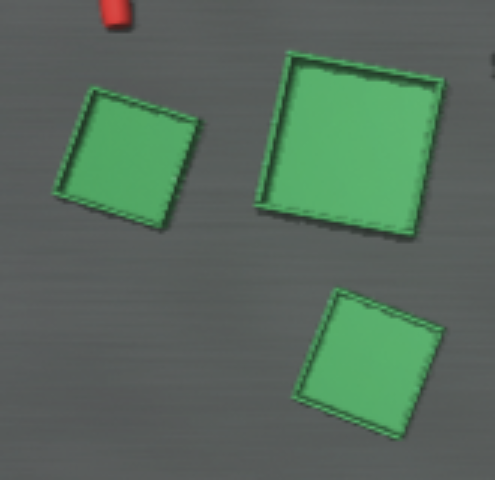

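Run:
```python
from h import *
k=16/3
T=lambda x,y:(440+x/k,190+y/k); S=lambda x,y:(150+(x-320)/k,270+y/k)
P=[]
for nm,a,b in(("farL",(103,80),(703,258)),("farR",(176,69),(653,330)),("nearR",(216,355),(422,182)),("nearL",(140,368),(475,118))):
    p,e=tri([("top",T(*a)),("scene",S(*b))]);print(nm,p,e[0]);P.append(p)
P=np.array(P);print(P.mean(0));d=P[:2].mean(0)-P[2:].mean(0);print(d,np.linalg.norm(d),np.degrees(np.arctan2(d[1],d[0])))
# locker frame
FL=np.array([.8665,.1183]);FR=np.array([.8226,-.1054]);NR=np.array([.5054,-.0429]);tab=np.array([.5704,.1786]);pFL=np.array([.6988,.0925]);pFR=np.array([.668,-.0725])
# local points: FL(170,130) FR(170,-102) NR(-160,-102) tab (-130,131)
L=np.array([[.17,.13],[.17,-.102],[-.16,-.102],[-.130,.131]]);W=np.array([FL,FR,NR,tab])
def fit(L,W):
    lc,wc=L.mean(0),W.mean(0);H=(L-lc).T@(W-wc);U,s,V=np.linalg.svd(H);R=V.T@U.T;return R,wc-R@lc
R,t=fit(L,W);print("locker",t,np.degrees(np.arctan2(R[1,0],R[0,0])),(L@R.T+t-W)*1000)
print("plate in local",((pFL-t)@R)*1000,((pFR-t)@R)*1000)
```

```text
farL [ 0.4766 -0.2811  0.0256] 0.0032615642148318903
farR [ 0.4827 -0.318   0.0227] 0.0030234043111297903
nearR [ 0.3434 -0.3377  0.0131] 0.0015254684150527772
nearL [ 0.3367 -0.3008  0.0117] 0.0019162680382720208
[ 0.4099 -0.3094  0.0183]
[0.1396 0.0197 0.0118] 0.14148437757420418 8.024280836146941
locker [0.6763 0.0255] -10.814509105939809 [[ 1.1459  2.9925]
 [ 1.5158 -1.1871]
 [-5.4234 -1.7692]
 [ 2.7616 -0.0362]]
plate in local [ 9.5551 70.0383] [ 10.2611 -97.8103]
```

```bash
python3 -m handwheel '{"dp":[[0.6,0.7,0],[0.8,0.9,0],[0.8,0.9,0],[0.8,0.9,0],[0.8,0.9,0],[0.8,0.9,0],[0.8,0.9,0],[0.8,0.9,-0.4],[0,0,0]],"delta_rot":[[0,0,-0.05],[0,0,-0.05],[0,0,-0.05],[0,0,-0.05],[0,0,0],[0,0,0],[0,0,0],[0,0,0],[0,0,0]]}' 0 20
python3 - <<'E'
from h import *
import pickle
c=cal("wrist");im=ctrl.read_camera("wrist");o=ctrl.get_obs();print(o["ee_pos"],o["tcp_rot"])
cv2.imwrite("pics/w1.png",im);pickle.dump(c,open("pics/w1.pkl","wb"))
E
```

```text
clock: 1.27
ee_pos: [0.4092, -0.3153, 0.1956]
tcp_rot: [-0.001, 0.997, 0.071, -0.0]
contact_force: [-0.0, -0.6, -1.3]
opening: 0.999
[ 0.4087 -0.3168  0.1962] [-0.0005  0.9975  0.0703  0.0002]
```

View pics/w1.png

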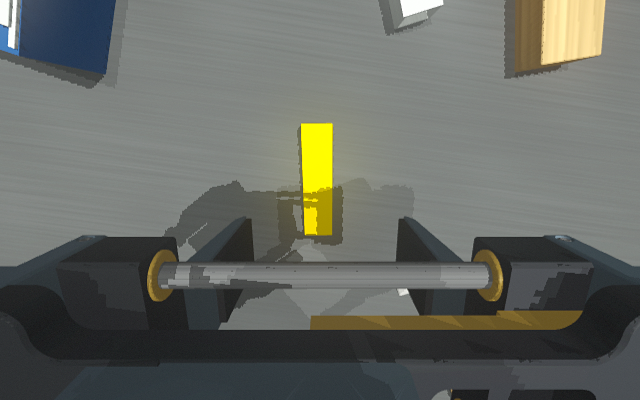

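Run:
```python
from h import *
import pickle
c=pickle.load(open("pics/w1.pkl","rb"));im=cv2.imread("pics/w1.png")
P=[onz("wrist",(301.3,124),.032,c),onz("wrist",(332.3,124),.032,c),onz("wrist",(332.3,235.5),.018,c),onz("wrist",(304,235.5),.018,c)]
P=np.array(P);print(P);print(P.mean(0));d=P[:2].mean(0)-P[2:].mean(0);print(np.linalg.norm(d[:2]),np.degrees(np.arctan2(d[1],d[0])),np.linalg.norm(P[0]-P[1]),np.linalg.norm(P[2]-P[3]))
d=P[1]-P[2];print("right edge",np.degrees(np.arctan2(d[1],d[0])))
R=c[1][:3,:3]
tt=cv2.cvtColor(im,cv2.COLOR_BGR2HSV);m=cv2.inRange(tt,(22,150,90),(34,255,255));m[245:]=0
for r in (126,140,160,180,215,230):
    x=np.where(m[r])[0];print(r,x.min(),x.max())
# triangulation: w1 vs top for far corners
k=16/3;T=lambda x,y:(440+x/k,190+y/k)
for nm,a,b in(("farL",(103,80),(301.3,124)),("farR",(176,69),(332.3,124)),("nearR",(216,355),(332.3,235.5)),("nearL",(140,368),(304,235.5))):
    print(nm,tri([("top",T(*a)),("wrist",b,c)]))
```

```text
[[ 0.4769 -0.2793  0.032 ]
 [ 0.4818 -0.3135  0.032 ]
 [ 0.3444 -0.3344  0.018 ]
 [ 0.3392 -0.2983  0.018 ]]
[ 0.4106 -0.3064  0.025 ]
0.13898017979089256 8.262020233441936 0.03457647045174165 0.03644107200246591
right edge 8.646427546400156
126 301 332
140 301 332
160 302 332
180 303 332
215 304 332
230 304 331
farL (array([ 0.4753, -0.2801,  0.0354]), [np.float64(0.0018165850487500523), np.float64(0.0018165850487500193)])
farR (array([ 0.4804, -0.3138,  0.0405]), [np.float64(0.0015721348311038541), np.float64(0.0015721348311040083)])
nearR (array([ 0.3434, -0.3357,  0.018 ]), [np.float64(0.0016484267943949872), np.float64(0.001648426794395018)])
nearL (array([ 0.3368, -0.2996,  0.0154]), [np.float64(0.0018738778597191745), np.float64(0.0018738778597191465)])
```

```bash
python3 -m handwheel '{"dp":[[0.05,0.26,-0.6],[0,0,-0.9],[0,0,-0.9],[0,0,-0.9],[0,0,-0.8],[0,0,-0.5],[0,0,0]],"delta_rot":[[0,0,0],[0,0,0],[0,0,0],[0,0,0],[0,0,0],[0,0,0],[0,0,0]]}'
```

```text
clock: 2.2
ee_pos: [0.4085, -0.3141, 0.0093]
tcp_rot: [0.002, 0.998, 0.067, 0.002]
contact_force: [-0.2, 0.2, 0.8]
opening: 0.999
```

```bash
python3 -m handwheel '{"dp":[[0.05,0.2,-0.1],[0,0,0]],"delta_rot":[[0,0,0.02],[0,0,0]]}'
```

```text
clock: 2.45
ee_pos: [0.4107, -0.307, 0.0065]
tcp_rot: [0.003, 0.997, 0.072, 0.003]
contact_force: [-0.5, 0.3, -0.0]
opening: 0.999
```

```bash
python3 -m handwheel '{"dp":[[0,0,0],[0,0,0],[0,0,0],[0,0,0],[0,0,0]],"delta_rot":[[0,0,0],[0,0,0],[0,0,0],[0,0,0],[0,0,0]]}' 1 50
```

```text
clock: 3.08
ee_pos: [0.4116, -0.3076, 0.0081]
tcp_rot: [0.004, 0.997, 0.072, 0.003]
contact_force: [0.5, 0.2, -0.8]
opening: 0.487
```

```bash
python3 -m handwheel '{"dp":[[0,0,0],[0,0,0],[0,0,0],[0,0,0]],"delta_rot":[[0,0,0],[0,0,0],[0,0,0],[0,0,0]]}'
```

```text
clock: 3.58
ee_pos: [0.4115, -0.3076, 0.008]
tcp_rot: [0.004, 0.997, 0.072, 0.003]
contact_force: [-0.2, -0.1, 1.2]
opening: 0.389
```

```bash
python3 -m handwheel '{"dp":[[0,0,0.9],[0,0.2,1],[0,0.5,1],[0,0.9,0.9],[0,0.95,0.6],[0,0.95,0.2],[0.05,0.95,0],[0.05,0.95,0],[0.05,0.95,0],[0.05,0.95,0],[0.05,0.95,0],[0.05,0.95,0],[0.05,0.95,0],[0.05,0.95,0],[0.05,0.5,0],[0,0,0]],"delta_rot":[[0,0,0],[0,0,0],[0,0,-0.06],[0,0,-0.06],[0,0,-0.06],[0,0,-0.06],[0,0,-0.06],[0,0,-0.06],[0,0,-0.06],[0,0,-0.06],[0,0,-0.06],[0,0,-0.06],[0,0,-0.04],[0,0,0],[0,0,0],[0,0,0]]}'
python3 - <<'E'
from h import *
import pickle
c=cal("wrist");im=ctrl.read_camera("wrist");o=ctrl.get_obs();print(o["ee_pos"],o["tcp_rot"],o["opening"])
cv2.imwrite("pics/w2.png",im);pickle.dump(c,open("pics/w2.pkl","wb"))
E
```

```text
clock: 5.58
ee_pos: [0.4262, 0.1715, 0.1968]
tcp_rot: [0.004, 0.995, -0.101, 0.003]
contact_force: [0.4, -0.2, -0.8]
opening: 0.388
[0.426  0.1708 0.1968] [ 0.0044  0.9948 -0.1016  0.003 ] 0.3928248899417769
```

View pics/w2.png

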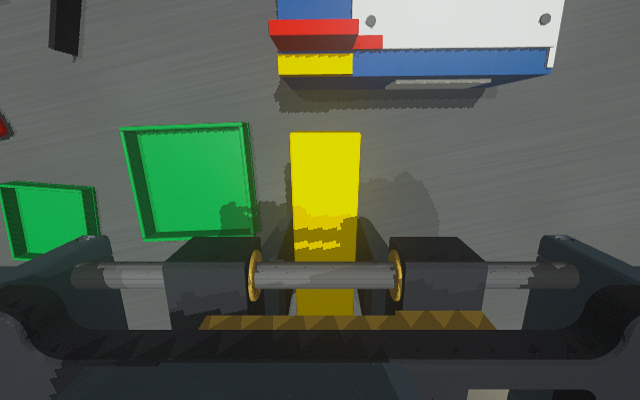

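Run:
```python
from h import *
im=cv2.imread("pics/w2.png");crop(im,250,0,410,145,5,"pics/c_w2.png");crop(im,480,0,580,100,5,"pics/c_w2b.png")
```

```text
(no output)
```

View pics/c_w2.png

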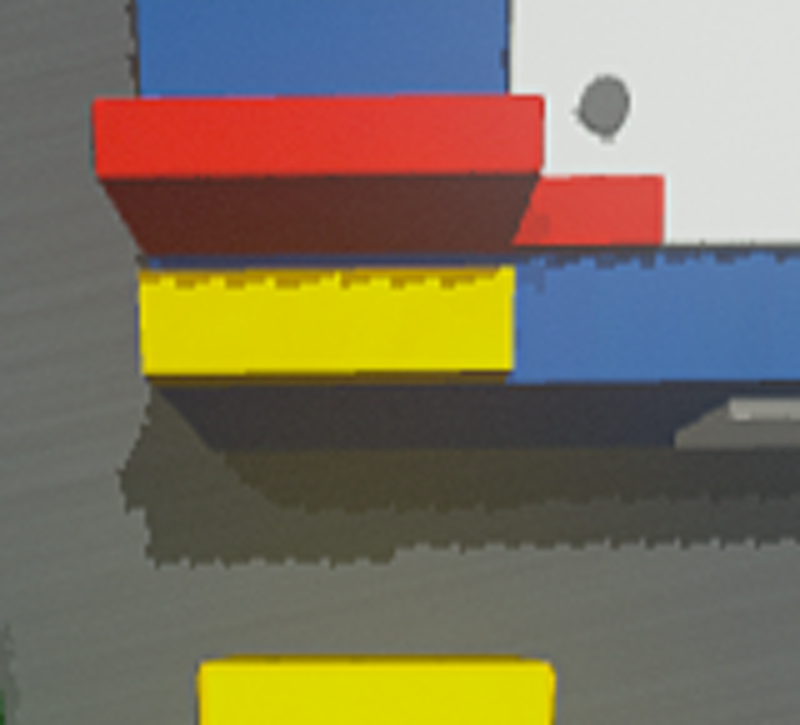

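View pics/c_w2b.png

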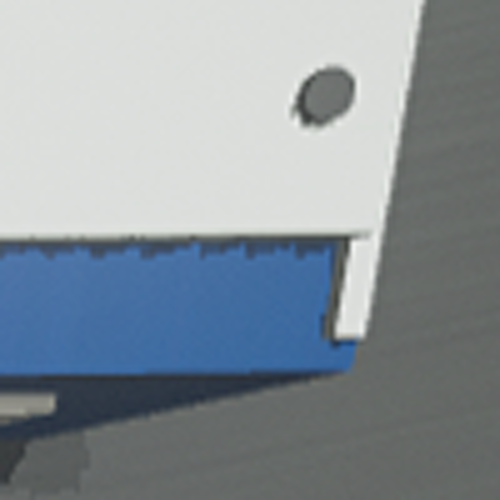

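Run:
```python
from h import *
import pickle
c=pickle.load(open("pics/w2.pkl","rb"))
A=lambda x,y:(250+x/5,y/5)
pts=[(A(144,375),.114,(-.16,.13)),(A(513,370),.114,(-.16,.07)),((551,74.4),.100,(-.16,-.102)),(A(98,179),.146,(-.14,.131)),(A(541,173),.146,(-.14,.069)),(A(93,98),.146,(-.13,.131)),(A(543,95),.146,(-.13,.069))]
W=np.array([onz("wrist",p,z,c)[:2] for p,z,_ in pts]);L=np.array([l for *_,l in pts])
W=np.vstack([W,[.8665,.1183],[.8226,-.1054]]);L=np.vstack([L,[.17,.13],[.17,-.102]])
def fit(L,W):
    lc,wc=L.mean(0),W.mean(0);H=(L-lc).T@(W-wc);U,s,V=np.linalg.svd(H);R=V.T@U.T;return R,wc-R@lc
for n in (7,9):
    R,t=fit(L[:n],W[:n]);print("locker",t,np.degrees(np.arctan2(R[1,0],R[0,0])));print(((W-t)@R-L)*1000)
# heights by two views: tab top far-left, ridge near right
T=lambda x,y:(260+x/3.7,40+y/3.7)
print(tri([("top",T(75,435)),("wrist",A(93,98),c)]));print(tri([("top",T(163,503)),("wrist",A(513,370),c)]))
q=(np.array(ctrl.get_obs()["ee_pos"])[:2]-t)@R;print("tcp local",q)
# wedge front corners in the hand
for h in(.03,.02):
  z=ctrl.get_obs()["ee_pos"][2]-.0075+.032
P=[onz("wrist",A(200,662),z,c),onz("wrist",A(553,662),z,c)];print([ (p[:2]-t)@R for p in P],z)
```

```text
locker [0.6758 0.0268] -10.937414588377857
[[-0.1282  0.0292]
 [-0.0231  0.019 ]
 [-0.0681 -0.5992]
 [ 0.1276 -0.3513]
 [ 0.26    0.6378]
 [ 0.0313 -0.2701]
 [-0.1995  0.5346]
 [-0.1571 -3.9644]
 [-0.8156  0.0697]]
locker [0.6753 0.0261] -11.207369163772963
[[-0.3585  0.0632]
 [ 0.0293  0.0541]
 [ 0.7976 -0.5623]
 [-0.1058 -0.2219]
 [ 0.3141  0.7686]
 [-0.2027 -0.0941]
 [-0.1451  0.7103]
 [-0.3723 -2.3757]
 [ 0.0434  1.6578]]
(array([0.5603, 0.1749, 0.1846]), [np.float64(0.001078823613098603), np.float64(0.0010788236130985676)])
(array([0.537 , 0.1209, 0.0742]), [np.float64(0.00020523764587412598), np.float64(0.00020523764587416908)])
tcp local [-0.2726  0.0935]
[array([-0.2028,  0.111 ]), array([-0.2031,  0.0761])] 0.22126686939250065
```

```bash
cat > loc.py <<'E'
from h import *
a=np.radians(-10.94);R=np.array([[np.cos(a),-np.sin(a)],[np.sin(a),np.cos(a)]]);t=np.array([.6758,.0268])
def st():
    o=ctrl.get_obs();p=np.array(o["ee_pos"]);q=o["tcp_rot"]
    print("clk",round(o["clock"],2),"local mm",((p[:2]-t)@R*1000).round(1),"z",round(p[2]*1000,1),"yaw",round(np.degrees(2*np.arctan2(q[2],q[1])),2),"F loc",np.round(np.array(o["contact_force"])[:2]@R,1),"Fz",round(o["contact_force"][2],1),"op",round(o["opening"]*91,1))
if __name__=="__main__": st()
E
python3 -m handwheel '{"dp":[[0,0,-0.6],[0.3,0,-0.6],[0.4,0,-0.5],[0.3,0,-0.1],[0,0,0]],"delta_rot":[[0,0,0.03],[0,0,0],[0,0,0],[0,0,0],[0,0,0]]}'; python3 loc.py
```

```text
clock: 6.25
ee_pos: [0.4669, 0.1664, 0.1236]
tcp_rot: [0.005, 0.995, -0.095, 0.003]
contact_force: [-0.5, 0.0, -1.3]
opening: 0.395
clk 6.25 local mm [-231.6   97.5] z 123.6 yaw -10.91 F loc [-0.5 -0.1] Fz -1.3 op 36.0
```

```bash
python3 -m handwheel '{"dp":[[0,0.06,0.12],[0.1,0,0],[0.3,-0.06,0],[0.4,-0.08,0],[0.4,-0.08,0],[0.5,-0.1,0],[0.5,-0.1,0]],"delta_rot":[[0,0,0],[0,0,0],[0,0,0],[0,0,0],[0,0,0],[0,0,0],[0,0,0]]}'; python3 loc.py
```

```text
clock: 7.12
ee_pos: [0.5583, 0.1515, 0.1305]
tcp_rot: [0.004, 0.995, -0.095, 0.003]
contact_force: [-5.0, 4.0, 1.2]
opening: 0.389
clk 7.12 local mm [-139.   100.2] z 130.5 yaw -10.87 F loc [-5.7  2.9] Fz 1.2 op 35.4
```

```bash
python3 -m handwheel '{"dp":[[0.5,-0.1,0],[0.5,-0.1,0],[0.5,-0.1,0],[0.4,-0.08,0],[0.15,-0.03,0],[0,0,0]],"delta_rot":[[0,0,0],[0,0,0],[0,0,0],[0,0,0],[0,0,0],[0,0,0]]}'; python3 loc.py;  python3 - <<'E'
from h import *
import pickle
c=cal("wrist");im=ctrl.read_camera("wrist")
cv2.imwrite("pics/w3.png",im);pickle.dump(c,open("pics/w3.pkl","wb"))
E
```

```text
clock: 7.88
ee_pos: [0.6458, 0.1335, 0.1286]
tcp_rot: [0.004, 0.995, -0.095, -0.0]
contact_force: [-5.9, 3.2, 2.4]
opening: 0.388
clk 7.88 local mm [-49.7  99. ] z 128.6 yaw -10.94 F loc [-6.4  2. ] Fz 2.4 op 35.3
```

View pics/w3.png

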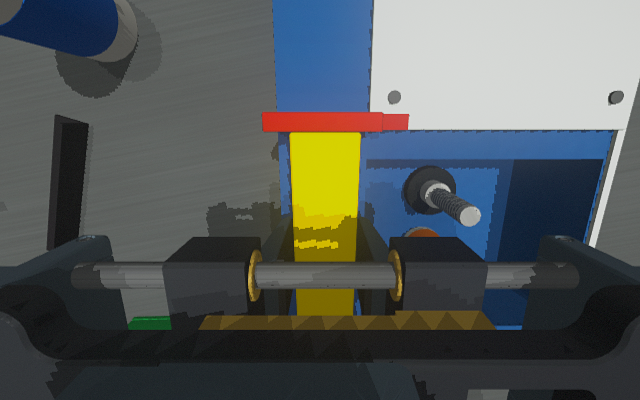

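```bash
python3 -m handwheel '{"dp":[[0,0,-0.25],[0,0,-0.2],[0,0,-0.1],[0,0,0]],"delta_rot":[[0,0,0],[0,0,0],[0,0,0],[0,0,0]]}'; python3 loc.py
```

```text
clock: 8.43
ee_pos: [0.6456, 0.1329, 0.1081]
tcp_rot: [0.004, 0.995, -0.095, -0.001]
contact_force: [-5.2, 4.3, -1.3]
opening: 0.392
clk 8.43 local mm [-49.8  98.4] z 108.1 yaw -10.95 F loc [-5.9  3.2] Fz -1.3 op 35.7
```

```bash
python3 -m handwheel '{"dp":[[-0.2,0.05,-0.05],[-0.2,0.05,0],[-0.15,0.03,0],[0,0,0]],"delta_rot":[[0,0,0],[0,0,0],[0,0,0],[0,0,0]]}'; python3 loc.py
```

```text
clock: 8.93
ee_pos: [0.6262, 0.137, 0.1079]
tcp_rot: [0.004, 0.995, -0.096, 0.002]
contact_force: [-6.9, 1.9, 5.4]
opening: 0.39
clk 8.93 local mm [-69.6  98.8] z 107.9 yaw -10.98 F loc [-7.2  0.6] Fz 5.4 op 35.5
```

```bash
python3 -m handwheel '{"dp":[[-0.1,0.02,0],[-0.08,0.02,0],[0,0,0]],"delta_rot":[[0,0,0],[0,0,0],[0,0,0]]}'; python3 loc.py
```

```text
clock: 9.3
ee_pos: [0.6216, 0.138, 0.1084]
tcp_rot: [0.004, 0.995, -0.096, 0.005]
contact_force: [-7.0, 2.5, 5.0]
opening: 0.393
clk 9.3 local mm [-74.3  98.9] z 108.4 yaw -10.97 F loc [-7.3  1.2] Fz 5.0 op 35.7
```

```bash
python3 -m handwheel '{"dp":[[-0.08,0.015,0],[-0.06,0.01,0],[0,0,0]],"delta_rot":[[0,0,0],[0,0,0],[0,0,0]]}'; python3 loc.py
```

```text
clock: 9.68
ee_pos: [0.6217, 0.138, 0.1091]
tcp_rot: [0.004, 0.995, -0.096, 0.01]
contact_force: [-6.4, 0.5, 3.4]
opening: 0.39
clk 9.68 local mm [-74.3  98.9] z 109.1 yaw -10.97 F loc [-6.4 -0.8] Fz 3.4 op 35.5
```

Run:
```python
from h import *
im=ctrl.read_camera("wrist");cv2.imwrite("pics/w4.png",im)
t=ctrl.read_camera("top");s=ctrl.read_camera("scene")
a=cv2.resize(t[40:200,260:410],None,fx=3,fy=3);b=cv2.resize(s[170:330,260:380],None,fx=3,fy=3);cv2.imwrite("pics/ts4.png",np.hstack([a,b[:480]]))
```

```text
(no output)
```

View pics/w4.png

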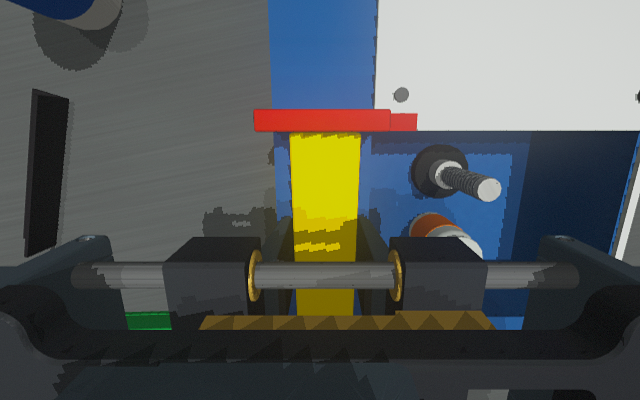

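View pics/ts4.png

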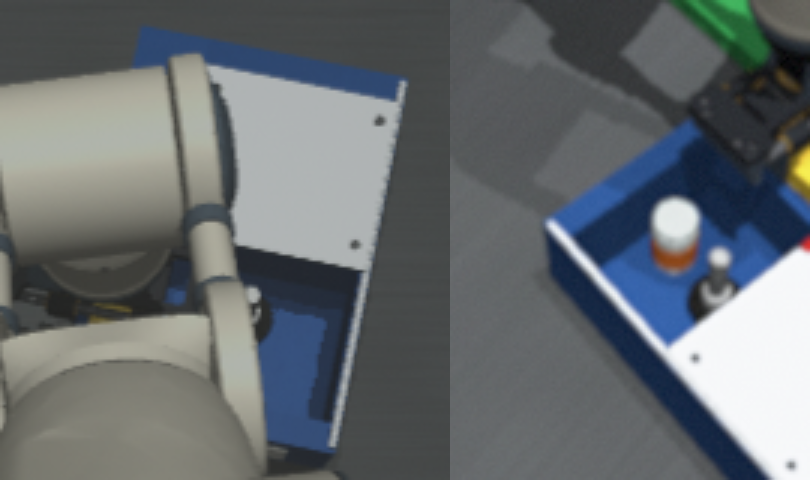

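```bash
python3 -m handwheel '{"dp":[[0,0,0],[0,0,0],[0,0,0],[0,0,0],[0,0,0]],"delta_rot":[[0,0,0],[0,0,0],[0,0,0],[0,0,0],[0,0,0]]}' 0.35 20; python3 loc.py;  python3 -m handwheel '{"dp":[[0,0,0.2],[0,0,0.5],[0,0,0.8],[0,0,0.9],[0,0,0.9],[0,0,0.6],[0,0,0]],"delta_rot":[[0,-0.02,0],[0,-0.02,0],[0,0,0],[0,0,0],[0,0,0],[0,0,0],[0,0,0]]}'; python3 loc.py
python3 - <<'E'
from h import *
import pickle
c=cal("wrist");im=ctrl.read_camera("wrist")
cv2.imwrite("pics/w5.png",im);pickle.dump(c,open("pics/w5.pkl","wb"))
s=ctrl.read_camera("scene");cv2.imwrite("pics/s5.png",s)
E
```

```text
clock: 10.45
ee_pos: [0.6211, 0.1382, 0.1088]
tcp_rot: [0.004, 0.995, -0.096, 0.01]
contact_force: [0.2, -0.3, -0.1]
opening: 0.65
clk 10.45 local mm [-74.8  99. ] z 108.8 yaw -10.96 F loc [ 0.2 -0.3] Fz -0.1 op 59.1
clock: 11.32
ee_pos: [0.6207, 0.1383, 0.2785]
tcp_rot: [0.002, 0.995, -0.096, 0.025]
contact_force: [-0.2, 0.1, 0.4]
opening: 0.655
clk 11.32 local mm [-75.3  99. ] z 278.5 yaw -10.97 F loc [-0.2  0. ] Fz 0.4 op 59.6
```

View pics/w5.png

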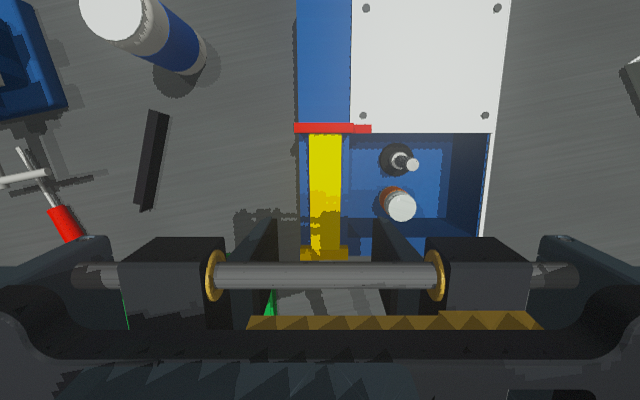

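View pics/s5.png

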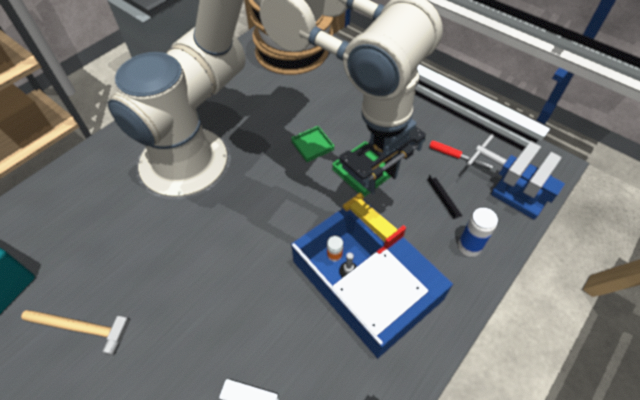

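Run:
```python
from h import *
a=cv2.imread("pics/w5.png");b=cv2.imread("pics/s5.png")
a=cv2.resize(a[130:230,360:430],None,fx=5.5,fy=5.5,interpolation=cv2.INTER_CUBIC);b=cv2.resize(b[225:290,310:380],None,fx=5.5,fy=5.5,interpolation=cv2.INTER_CUBIC)
c=np.zeros((550,385*2,3),np.uint8);c[:a.shape[0],:385]=a;c[:b.shape[0],385:]=b;cv2.imwrite("pics/c5.png",c)
```

```text
(no output)
```

View pics/c5.png

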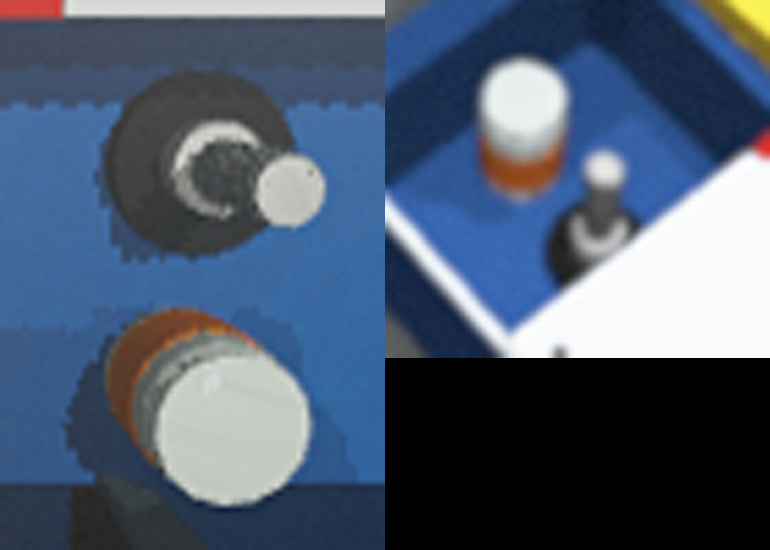

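Run:
```python
from h import *
from loc import R,t
import pickle
c=pickle.load(open("pics/w5.pkl","rb"))
W=lambda x,y:(360+x/5.5,130+y/5.5);S=lambda x,y:(310+(x-385)/5.5,225+y/5.5)
p,e=tri([("wrist",W(290,190),c),("scene",S(604,168))]);print("stem top",p,e[0],((p[:2]-t)@R)*1000)
for nm,uv,z in(("stem",(290,190),.098),("disc",(203,163),.020),("tin",(233,428),.076)):
    p=onz("wrist",W(*uv),z,c);print(nm,p,((p[:2]-t)@R)*1000)
p,e=tri([("wrist",W(233,428),c),("scene",S(523,95))]);print("tin",p,e)
# hatch: plate near edge and tab
for uv,z,n in(((294,133),.146,"tab nearL"),((352,133),.101,"plate")):
    p=onz("wrist",uv,z,c);print(n,((p[:2]-t)@R)*1000)
# wedge edges
```

```text
stem top [0.633  0.0258 0.0938] 0.0006148879836079089 [-41.7926  -9.1271]
stem [0.633  0.0268 0.098 ] [-41.9735  -8.1202]
disc [0.6331 0.0272 0.02  ] [-42.0003  -7.7185]
tin [0.5751 0.0416 0.076 ] [-101.7128   -4.6198]
tin [0.5747 0.041  0.0731] [np.float64(0.00046691311514946923), np.float64(0.00046691311514980864)]
tab nearL [ -5.0464 130.7939]
plate [-4.5143 66.9247]
```

```bash
python3 -m handwheel '{"dp":[[0,-0.4,0],[0.04,-0.8,0],[0.05,-0.8,0],[0.05,-0.6,-0.2],[0.05,-0.2,-0.7],[0,0,-0.9],[0,0,-0.7],[0,0,-0.2],[0,0,0]],"delta_rot":[[0,0.05,0],[0,0.05,0],[0,0,0],[0,0,0],[0,0,0],[0,0,0],[0,0,0],[0,0,0],[0,0,0]]}'; python3 loc.py
python3 - <<'E'
from h import *
import pickle
c=cal("wrist");im=ctrl.read_camera("wrist")
cv2.imwrite("pics/w6.png",im);pickle.dump(c,open("pics/w6.pkl","wb"))
E
```

```text
clock: 12.55
ee_pos: [0.6234, 0.0147, 0.158]
tcp_rot: [0.006, 0.995, -0.097, -0.013]
contact_force: [-0.3, 0.2, 0.9]
opening: 0.65
clk 12.55 local mm [-49.1 -21.9] z 158.0 yaw -11.12 F loc [-0.3  0.2] Fz 0.9 op 59.1
```

View pics/w6.png

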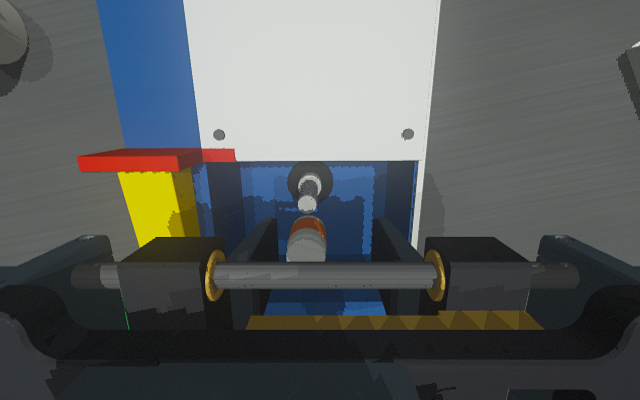

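Run:
```python
from h import *
from loc import R,t
import pickle
c=pickle.load(open("pics/w6.pkl","rb"));im=cv2.imread("pics/w6.png")
crop(im,270,150,350,270,5,"pics/c6.png")
g=im[180:225,290:330].min(2)
for th in(150,180,200):
    m=(g>th).astype(np.uint8);n,l,s,ce=cv2.connectedComponentsWithStats(m)
    print(th,[(s[i].tolist(),(ce[i]+[290,180]).round(1).tolist()) for i in range(1,n) if s[i,4]>15])
p=onz("wrist",(307.5,203),.098,c);print(p,((p[:2]-t)@R)*1000)
```

```text
150 [([8, 0, 7, 8, 22], [300.5, 182.5]), ([23, 0, 8, 14, 44], [317.9, 184.8]), ([8, 16, 18, 15, 210], [306.5, 203.2])]
180 []
200 []
[0.6343 0.0261 0.098 ] [-40.5935  -8.5104]
```

View pics/c6.png

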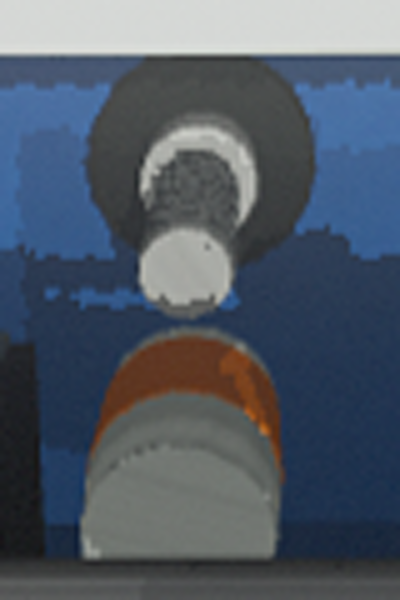

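```bash
python3 -m handwheel '{"dp":[[0.16,0.31,0],[0,0,0]],"delta_rot":[[0.02,-0.05,0],[0,0,0]]}'; python3 loc.py
```

```text
clock: 12.85
ee_pos: [0.6315, 0.0281, 0.1603]
tcp_rot: [-0.001, 0.995, -0.097, 0.002]
contact_force: [-0.4, -0.8, -0.2]
opening: 0.648
clk 12.85 local mm [-43.7  -7.2] z 160.3 yaw -11.1 F loc [-0.2 -0.9] Fz -0.2 op 59.0
```

```bash
python3 -m handwheel '{"dp":[[-0.04,-0.03,-0.4],[0,0,-0.6],[0,0,-0.6],[0,0,-0.5],[0,0,-0.3],[0,0,0]],"delta_rot":[[0,0,0],[0,0,0],[0,0,0],[0,0,0],[0,0,0],[0,0,0]]}'; python3 loc.py
```

```text
clock: 13.6
ee_pos: [0.6286, 0.0269, 0.0591]
tcp_rot: [-0.001, 0.995, -0.096, 0.002]
contact_force: [-0.7, -0.1, -0.4]
opening: 0.652
clk 13.6 local mm [-46.4  -8.9] z 59.1 yaw -11.04 F loc [-0.7 -0.2] Fz -0.4 op 59.3
```

```bash
python3 -m handwheel '{"dp":[[0,0,0],[0,0,0],[0,0,0],[0,0,0],[0,0,0],[0,0,0],[0,0,0],[0,0,0]],"delta_rot":[[0,0,0],[0,0,0],[0,0,0],[0,0,0],[0,0,0],[0,0,0],[0,0,0],[0,0,0]]}' 1 40; python3 loc.py
```

```text
clock: 14.6
ee_pos: [0.6297, 0.0268, 0.0612]
tcp_rot: [-0.001, 0.995, -0.096, 0.003]
contact_force: [-0.9, 0.7, -0.4]
opening: 0.164
clk 14.6 local mm [-45.3  -8.7] z 61.2 yaw -11.04 F loc [-1.   0.5] Fz -0.4 op 14.9
```

```bash
python3 -m handwheel '{"dp":[[0,0,0.3],[0,0,0.6],[0,0,0.9],[0,0,0.9],[0,0,0.9],[0,0,0.8],[0,0,0.4],[0,0,0]],"delta_rot":[[0,0,0],[0,0,0],[0,0,0],[0,0,0],[0,0,0],[0,0,0],[0,0,0],[0,0,0]]}'; python3 loc.py
python3 - <<'E'
from h import *
import pickle
c=pickle.load(open("pics/w2.pkl","rb"));im=cv2.imread("pics/w2.png")
im2=ctrl.read_camera("wrist");cv2.imwrite("pics/w7.png",im2)
crop(im,100,110,270,250,4.5,"pics/c2tray.png")
E
```

```text
clock: 15.6
ee_pos: [0.6284, 0.0269, 0.2649]
tcp_rot: [-0.001, 0.995, -0.096, 0.005]
contact_force: [-0.4, 0.1, -1.8]
opening: 0.17
clk 15.6 local mm [-46.6  -8.9] z 264.9 yaw -11.04 F loc [-0.4  0. ] Fz -1.8 op 15.5
```

View pics/w7.png

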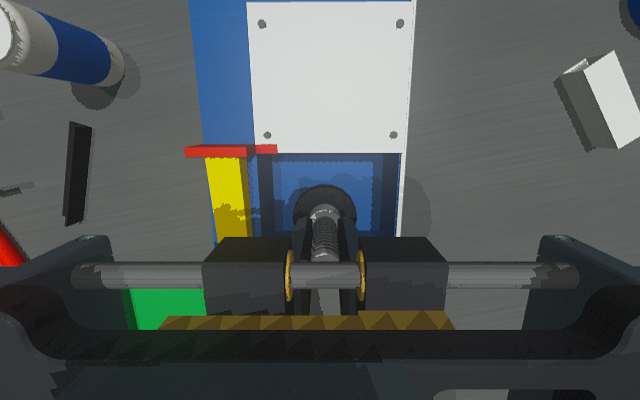

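View pics/c2tray.png

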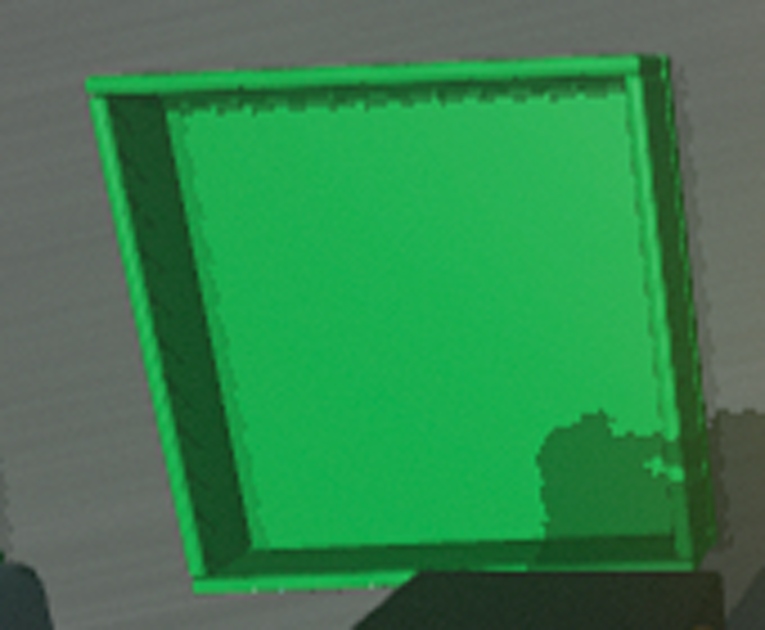

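Run:
```python
from h import *
import pickle
c=pickle.load(open("pics/w2.pkl","rb"))
P=np.array([onz("wrist",(100+x/4.5,110+y/4.5),.03,c) for x,y in((86,80),(640,57),(695,568),(193,592))])
print(P,P.mean(0),[np.linalg.norm(P[i]-P[i-1]) for i in range(4)],np.degrees(np.arctan2(*(P[0]-P[3])[[1,0]])))
F=np.array([onz("wrist",(100+x/4.5,110+y/4.5),.005,c) for x,y in((165,98),(677,545),(252,552))])
print(F)
# height check: rim corners seen in top image
print(tri([("top",(204.9,175.9)),("wrist",(100+86/4.5,110+80/4.5),c)]),tri([("scene",(397,157)),("wrist",(100+640/4.5,110+57/4.5),c)]))
```

```text
[[0.5404 0.383  0.03  ]
 [0.5179 0.246  0.03  ]
 [0.383  0.2683 0.03  ]
 [0.4045 0.4061 0.03  ]] [0.4615 0.3258 0.03  ] [np.float64(0.13778143296815978), np.float64(0.138840919445674), np.float64(0.1366549204060776), np.float64(0.13948750146397773)] -9.669237955854504
[[0.5347 0.3806 0.005 ]
 [0.3826 0.2798 0.005 ]
 [0.406  0.403  0.005 ]]
(array([0.54  , 0.3821, 0.0313]), [np.float64(0.00017025045526573694), np.float64(0.00017025045526581256)]) (array([0.5486, 0.2374, 0.2014]), [np.float64(0.052930493810646365), np.float64(0.05293049381064651)])
```

```bash
python3 -m handwheel '{"dp":[[-0.15,0.25,0],[-0.3,0.5,0],[-0.42,0.72,0],[-0.42,0.72,0],[-0.42,0.72,0],[-0.42,0.72,0],[-0.42,0.72,0],[-0.42,0.72,0],[-0.42,0.72,0],[-0.42,0.72,-0.4],[-0.3,0.5,-0.6],[-0.15,0.25,-0.6],[0,0,-0.6],[0,0,-0.3],[0,0,0]],"delta_rot":[[0,0,0],[0,0,0],[0,0,0],[0,0,0],[0,0,0],[0,0,0],[0,0,0],[0,0,0],[0,0,0],[0,0,0],[0,0,0],[0,0,0],[0,0,0],[0,0,0],[0,0,0]]}'
python3 - <<'E'
from h import *
im=ctrl.read_camera("wrist");cv2.imwrite("pics/w8.png",im)
im=ctrl.read_camera("scene");cv2.imwrite("pics/s8.png",cv2.resize(im[60:340,260:480],None,fx=2.1,fy=2.1))
E
```

```text
clock: 17.52
ee_pos: [0.4299, 0.3375, 0.1535]
tcp_rot: [0.0, 0.996, -0.092, -0.004]
contact_force: [0.5, -0.8, -0.3]
opening: 0.165
```

View pics/w8.png

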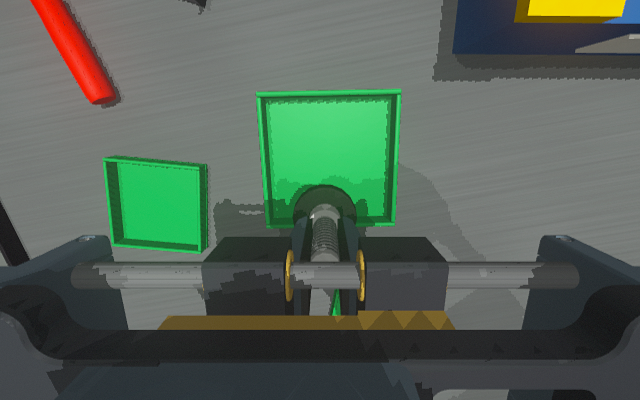

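View pics/s8.png

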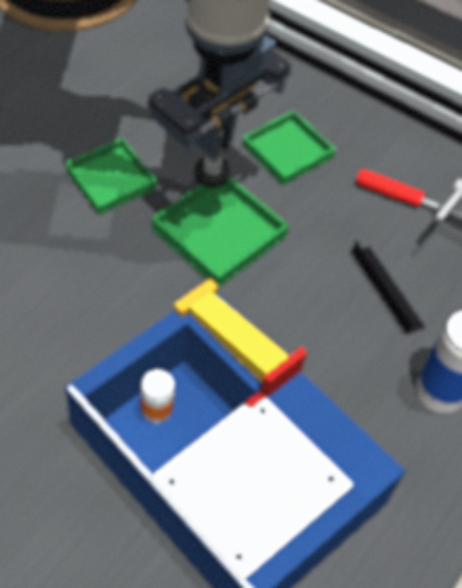

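```bash
python3 -m handwheel '{"dp":[[0.3,-0.15,0],[0.36,-0.16,0],[0,0,-0.4],[0,0,-0.6],[0,0,-0.5],[0,0,-0.25],[0,0,0]],"delta_rot":[[0,-0.015,0],[0,0,0],[0,0,0],[0,0,0],[0,0,0],[0,0,0],[0,0,0]]}'
```

```text
clock: 18.5
ee_pos: [0.4609, 0.3233, 0.0816]
tcp_rot: [-0.002, 0.996, -0.094, 0.002]
contact_force: [1.3, 1.2, -1.0]
opening: 0.167
```

```bash
python3 -m handwheel '{"dp":[[0,0,-0.2],[0,0,-0.15],[0,0,-0.08],[0,0,0]],"delta_rot":[[0,0,0],[0,0,0],[0,0,0],[0,0,0]]}'
python3 - <<'E'
from h import *
im=ctrl.read_camera("scene");cv2.imwrite("pics/s9.png",cv2.resize(im[120:220,300:430],None,fx=5,fy=5,interpolation=cv2.INTER_CUBIC))
E
```

```text
clock: 19.0
ee_pos: [0.4616, 0.3238, 0.0644]
tcp_rot: [-0.002, 0.996, -0.094, 0.003]
contact_force: [0.2, 0.3, -0.6]
opening: 0.166
```

View pics/s9.png

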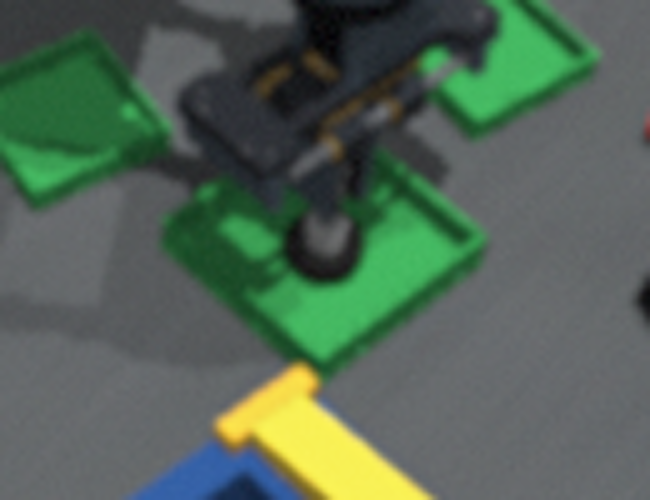

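Now feel for the floor in small steps.

```bash
python3 -m handwheel '{"dp":[[0,0,-0.1],[0,0,0]],"delta_rot":[[0,0,0],[0,0,0]]}'
```

```text
clock: 19.3
ee_pos: [0.4619, 0.324, 0.0606]
tcp_rot: [-0.002, 0.996, -0.094, 0.003]
contact_force: [-1.1, -0.1, -1.6]
opening: 0.167
```

```bash
python3 -m handwheel '{"dp":[[0,0,-0.05],[0,0,0]],"delta_rot":[[0,0,0],[0,0,0]]}'
```

```text
clock: 19.55
ee_pos: [0.4626, 0.3248, 0.0603]
tcp_rot: [-0.003, 0.996, -0.093, 0.004]
contact_force: [0.7, -0.4, -1.9]
opening: 0.167
```

```bash
python3 -m handwheel '{"dp":[[0,0,-0.07],[0,0,0]],"delta_rot":[[0,0,0],[0,0,0]]}'; python3 -m handwheel '{"dp":[[0,0,-0.07],[0,0,0]],"delta_rot":[[0,0,0],[0,0,0]]}'
```

```text
clock: 19.8
ee_pos: [0.4634, 0.3254, 0.06]
tcp_rot: [-0.004, 0.996, -0.093, 0.005]
contact_force: [0.1, -0.1, -2.1]
opening: 0.17
clock: 20.05
ee_pos: [0.4643, 0.326, 0.0596]
tcp_rot: [-0.005, 0.996, -0.093, 0.007]
contact_force: [-0.9, 0.5, -2.3]
opening: 0.164
```

```bash
python3 -m handwheel '{"dp":[[-0.05,-0.03,0],[0,0,0]],"delta_rot":[[-0.025,0.035,0],[0,0,0]]}'; python3 -m handwheel '{"dp":[[0,0,-0.1],[0,0,0]],"delta_rot":[[0,0,0],[0,0,0]]}'
```

```text
clock: 20.3
ee_pos: [0.4624, 0.3248, 0.0596]
tcp_rot: [0.003, 0.996, -0.093, -0.002]
contact_force: [-3.2, -0.7, 7.6]
opening: 0.165
clock: 20.55
ee_pos: [0.4629, 0.3248, 0.0577]
tcp_rot: [0.003, 0.996, -0.093, -0.002]
contact_force: [0.7, 0.3, -2.8]
opening: 0.168
```

```bash
python3 -m handwheel '{"dp":[[0,0,-0.1],[0,0,0]],"delta_rot":[[0,0,0],[0,0,0]]}'
python3 - <<'E'
from h import *
im=ctrl.read_camera("scene");a=cv2.resize(im[120:220,300:430],None,fx=3,fy=3,interpolation=cv2.INTER_CUBIC)
cv2.imwrite("pics/s10.png",a)
im=ctrl.read_camera("wrist");cv2.imwrite("pics/w10.png",im)
E
```

```text
clock: 20.8
ee_pos: [0.4638, 0.3248, 0.0557]
tcp_rot: [0.002, 0.996, -0.093, -0.001]
contact_force: [-0.6, 0.5, -1.8]
opening: 0.169
```

View pics/s10.png

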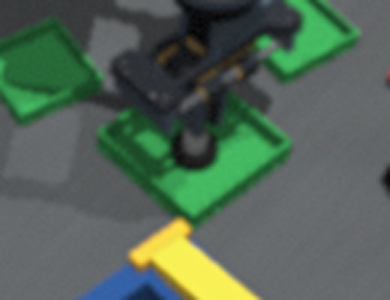

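View pics/w10.png

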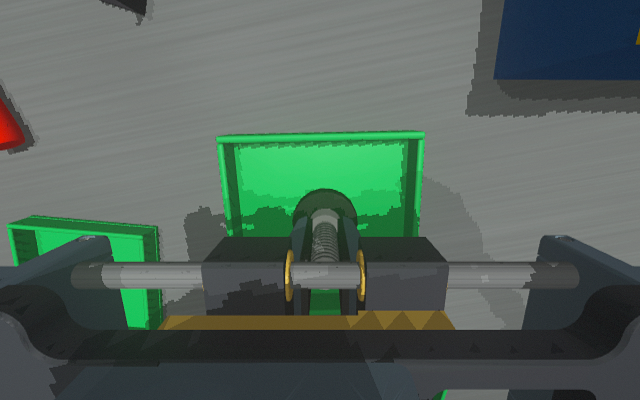

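Run:
```python
from h import *
c=cal("wrist");o=ctrl.get_obs();p=np.array(o["ee_pos"]);q=o["tcp_rot"];print(p,q,o["contact_force"])
a=2*np.arctan2(q[2],q[1]);d=np.array([np.cos(a),np.sin(a),0])
for h in(.036,.0385,.0405,.0425,.045):
    print(h,[proj("wrist",p+d*x-np.array([0,0,h]),c).round(1) for x in(.027,.029,.031)])
im=cv2.imread("pics/w10.png");im7=cv2.imread("pics/w7.png");im8=cv2.imread("pics/w8.png")
cv2.imwrite("pics/cmp.png",np.hstack([cv2.resize(i[175:265,280:370],None,fx=2.9,fy=2.9,interpolation=cv2.INTER_CUBIC) for i in(im7,im8,im)]))
```

```text
[0.4637 0.3248 0.0554] [ 0.0024  0.9957 -0.0931 -0.0009] [-1.5657 -2.1555 10.6907]
0.036 [array([324.4, 189.4]), array([324.4, 186.7]), array([324.4, 184. ])]
0.0385 [array([324.4, 188.6]), array([324.4, 186. ]), array([324.4, 183.3])]
0.0405 [array([324.4, 188. ]), array([324.4, 185.4]), array([324.4, 182.7])]
0.0425 [array([324.4, 187.4]), array([324.4, 184.8]), array([324.4, 182.2])]
0.045 [array([324.4, 186.7]), array([324.4, 184.1]), array([324.4, 181.5])]
```

View pics/cmp.png

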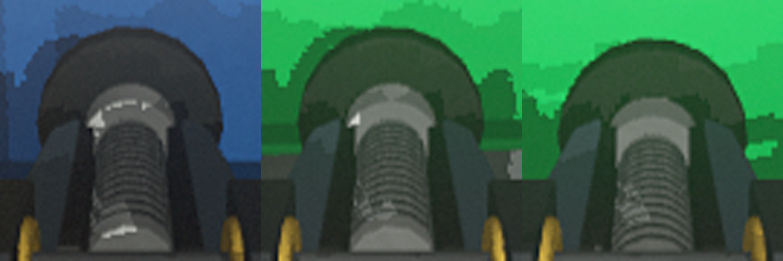

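```bash
python3 -m handwheel '{"dp":[[0,0,0],[0,0,0],[0,0,0],[0,0,0],[0,0,0]],"delta_rot":[[0,0,0],[0,0,0],[0,0,0],[0,0,0],[0,0,0]]}' 0.4 20
python3 - <<'E'
from h import *
cv2.imwrite("pics/w11.png",ctrl.read_camera("wrist"));print(ctrl.get_obs()["contact_force"])
E
```

```text
clock: 21.52
ee_pos: [0.4634, 0.3248, 0.0542]
tcp_rot: [0.003, 0.996, -0.093, -0.002]
contact_force: [-0.3, -0.2, 0.3]
opening: 0.598
[0.4842 0.6006 0.784 ]
```

View pics/w11.png

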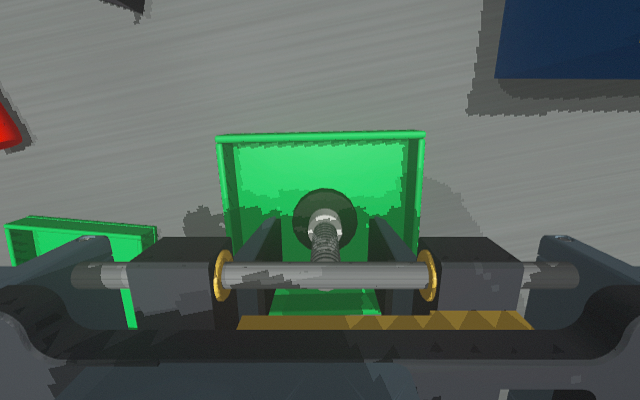

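Standing free. Rise straight up and clear, then check all from the fixed cameras.

```bash
python3 -m handwheel '{"dp":[[0,0,0.3],[0,0,0.6],[0,0,0.8],[0,0,0.9],[0,0,0.9],[0,0,0.8],[-0.5,-0.5,0.2],[-0.5,-0.9,0],[-0.3,-0.9,0],[0,-0.9,0],[0,-0.9,0],[0,0,0],[0,0,0]],"delta_rot":[[0,0,0],[0,0,0],[0,0,0],[0,0,0],[0,0,0],[0,0,0],[0,0,0],[0,0,0],[0,0,0],[0,0,0],[0,0,0],[0,0,0],[0,0,0]]}'
python3 - <<'E'
from h import *
s=ctrl.read_camera("scene");t=ctrl.read_camera("top")
cv2.imwrite("pics/s12.png",cv2.resize(s[90:330,280:470],None,fx=2.4,fy=2.4,interpolation=cv2.INTER_CUBIC));cv2.imwrite("pics/t12.png",t);cv2.imwrite("pics/s12f.png",s)
E
```

```text
clock: 23.2
ee_pos: [0.4086, 0.1566, 0.2507]
tcp_rot: [0.001, 0.996, -0.093, 0.003]
contact_force: [0.3, -0.5, -0.1]
opening: 0.602
```

View pics/s12.png

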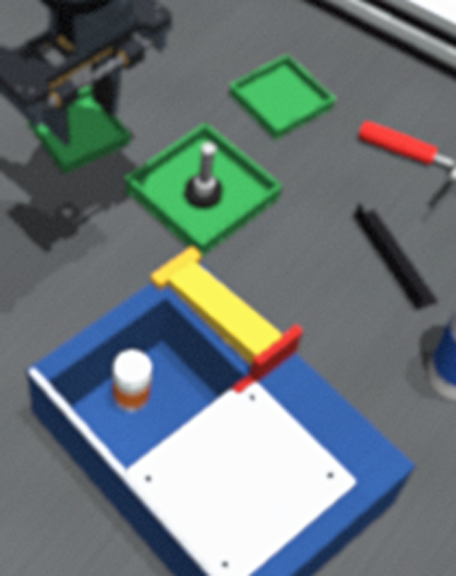

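View pics/t12.png

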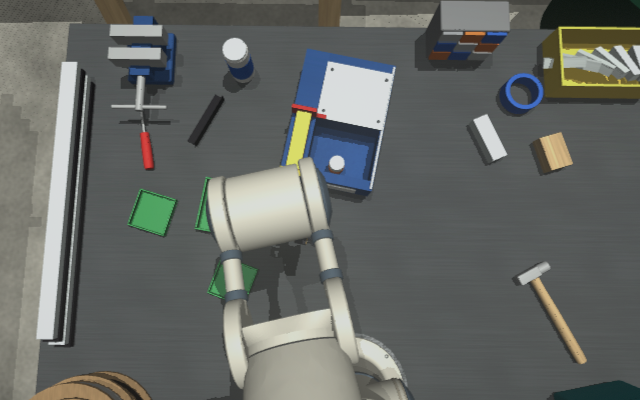

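Run:
```python
from h import *
top=onz("scene",(280+207/2.4,90+148/2.4),.097);disc=onz("scene",(280+204/2.4,90+190/2.4),.012)
print("stem top",top,"disc",disc,"force",ctrl.get_obs()["contact_force"])
ctrl.close_job()
```

```text
stem top [0.4659 0.3196 0.097 ] disc [0.4663 0.3234 0.012 ] force [ 0.229  -0.4219 -0.2713]
the job is handed in; nothing more can be done
```

The hatch is propped open with the wedge, the steel foot stands upright in the largest green tray, and the job was handed in at about 23 s of the 69 s.

**What I did**
- I picked up the yellow wedge, pushed the red tab to about 160 mm with its thick end, and laid it on the ledge. I then backed it against the ridge and let go.
- I lifted the foot out of the well by its stem, leaving the orange tin in place. I set it in the tray, released it and moved the arm clear.

**Last checks**
- After I released the wedge, the wrist camera put the tab's near face at x = -5 mm, which is an opening of 135 mm. The final scene and top views still show the wedge between the ridge and the tab.
- In the tray, the stem top and the disc measured within about 4 mm of each other in plan. That means the foot is upright, roughly 6 mm from the tray centre.
- The force reading with the arm clear was about zero.

**What disagreed**
- **Heights from two views:** several triangulated heights were off. The wedge was off by up to 8 mm. One check on the tab, one on the ridge and one on a tray corner were unusable. I relied on the ray-to-plane fits, which agreed to better than 1 mm for the locker.
- **Setting the foot down:** the arm barely responded to some small steps, and the force reading did not show floor contact clearly. I lowered about 4 mm too far, so the stem slid that much up through the fingers before I released it. The foot was not dropped.

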